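# Restock the pastry case

### The job

Press the pastry case's pedal right down so that its clear hood lifts and stays open, then set every cupcake, those left over in the case and the fresh ones from the sheet pan, upright in one straight row, each in the middle of its own gold card, filling the cards from your left-hand end of the case (the +y end) with no card skipped. Then take hold of the pedal and ease it fully back up so that the hood comes down softly and shuts, without a bang. Work the hood only by its pedal, never touching the clear hood itself, and leave the jars and spatula where they are.

Things in the scene. Friction and masses are not known exactly. Their poses are not given: they have to be found in the camera images.
- case: Pastry case fixed to the counter: white plinth 220 mm deep (its x), 380 mm wide (its y), 60 mm high; its flat top is the deck, with a lip 8 mm high, 3 mm thick round the edge. Origin: centre of its underside. Its -x face is the front, towards the robot, with the pedal; +y is the left-hand end as the robot sees it. It may stand up to 0.12 rad askew.
- card1 (a point): Centre of gold cake card 1, at deck height: a flat gold round 62 mm across, foil-thin, stuck to the deck (cakes stand at deck height, 60 mm above the counter). Five cards lie in one row along the case's y, 66 mm apart, numbered from the left-hand (+y) end; the row runs 85 mm behind the case's front face. Its axes are those of the case.
- card2 (a point): Centre of gold cake card 2, at deck height: a flat gold round 62 mm across, foil-thin, stuck to the deck (cakes stand at deck height, 60 mm above the counter). Five cards lie in one row along the case's y, 66 mm apart, numbered from the left-hand (+y) end; the row runs 85 mm behind the case's front face. Its axes are those of the case.
- card3 (a point): Centre of gold cake card 3, at deck height: a flat gold round 62 mm across, foil-thin, stuck to the deck (cakes stand at deck height, 60 mm above the counter). Five cards lie in one row along the case's y, 66 mm apart, numbered from the left-hand (+y) end; the row runs 85 mm behind the case's front face. Its axes are those of the case.
- card4 (a point): Centre of gold cake card 4, at deck height: a flat gold round 62 mm across, foil-thin, stuck to the deck (cakes stand at deck height, 60 mm above the counter). Five cards lie in one row along the case's y, 66 mm apart, numbered from the left-hand (+y) end; the row runs 85 mm behind the case's front face. Its axes are those of the case.
- card5 (a point): Centre of gold cake card 5, at deck height: a flat gold round 62 mm across, foil-thin, stuck to the deck (cakes stand at deck height, 60 mm above the counter). Five cards lie in one row along the case's y, 66 mm apart, numbered from the left-hand (+y) end; the row runs 85 mm behind the case's front face. Its axes are those of the case.
- pedal (a joint): Angle of the pedal lever (rad): 0 up (hood shut), 0.40 pressed right down (hood fully open, stays). At the pad, pressing takes about 12 N, and so does lifting from fully down; on the way up, with the hood less than about half open, its weight pulls the pad upward with up to about 7 N.
- hood: Clear hood of 3 mm panels, a box open below: 366 mm wide, 210 deep, 86 high. Origin on its hinge line at the case's back edge, 114 mm behind its centre, 68 mm above the counter. Turns about its own +y: 0 shut (axes as the case's), 1.90 rad open (leaning back), all behind the hinge. Turns 4.75 times the pedal angle. Stays where left once open over about 0.7 rad; opened less it falls shut, with a bang if the pedal is let go.
- hood_edge (a point): Middle of the hood's lower front edge, 216 mm from the hinge line: at deck height at the case's front when shut, about 270 mm above the counter when open.
- pedal_pad (a point): Centre of the black rubber pad at the end of the pedal lever, in front of the case: 44 mm wide (case's y), 36 long, 16 thick; can be pinched from above across its width, free space on both sides. Centre 96 mm above the counter when up, 34 when down, on an arc of 160 mm radius about the pedal hinge, the lever being level when down.
- pedal_hinge (a point): Point on the pedal lever's hinge axis (along the case's y), inside the plinth, 70 mm in front of the case's centre and 34 mm above the counter. The lever is a steel strip 14 mm wide, 6 mm thick, reaching out through a slot in the middle of the front face.
- pan: Aluminium sheet pan 330 mm (its x) by 240 mm (its y), rim 20 mm high, floor and walls 3 mm, fixed to the counter. Origin: centre of its underside. The fresh cakes stand on it.
- cake1: One cupcake in a brown paper cup, pink icing, blue pearl. Cylinder about 51 mm across and 56 mm tall (pearl on top to 62 mm), 50 to 85 g; icing starts 36 mm up: grip it below that. Origin: centre of its underside, z up. Starts on the sheet pan, if present.
- cake2: One cupcake in a brown paper cup, mint icing, pink pearl. Cylinder about 51 mm across and 56 mm tall (pearl on top to 62 mm), 50 to 85 g; icing starts 36 mm up: grip it below that. Origin: centre of its underside, z up. Starts on the sheet pan, if present.
- cake3: One cupcake in a brown paper cup, pink icing, blue pearl. Cylinder about 51 mm across and 56 mm tall (pearl on top to 62 mm), 50 to 85 g; icing starts 36 mm up: grip it below that. Origin: centre of its underside, z up. Starts on the sheet pan, if present.
- cake4: One cupcake in a brown paper cup, mint icing, pink pearl. Cylinder about 51 mm across and 56 mm tall (pearl on top to 62 mm), 50 to 85 g; icing starts 36 mm up: grip it below that. Origin: centre of its underside, z up. Starts on the sheet pan, if present.
- cake5: One cupcake in a brown paper cup, pink icing, blue pearl. Cylinder about 51 mm across and 56 mm tall (pearl on top to 62 mm), 50 to 85 g; icing starts 36 mm up: grip it below that. Origin: centre of its underside, z up. Left over from the morning: starts anywhere in the case under the hood; always present.
- cake6: One cupcake in a brown paper cup, mint icing, pink pearl. Cylinder about 51 mm across and 56 mm tall (pearl on top to 62 mm), 50 to 85 g; icing starts 36 mm up: grip it below that. Origin: centre of its underside, z up. If present, another one left over from the morning: starts anywhere in the case under the hood.
- jar_pink: Bystander: glass jar of pink sprinkles with steel lid, 72 mm across, 115 mm tall. Origin: centre of its underside.
- jar_green: Bystander: glass jar of green sprinkles with steel lid, 68 mm across, 100 mm tall. Origin: centre of its underside.
- spatula: Bystander: spatula lying flat on the counter beside the case. Origin: about the middle of its length.
Not all that is in view belongs to the job. What is shaped like the cake1 but orange is not meant. Leave any orange look-alike of the cake4 alone.

How it is judged:
On the way, in this order (a step that is already met when the one before it is completed fails the run):
1. the pedal has been pressed and the hood is fully open (over 1.75 rad) (angle between hood's own z axis and vertical above 1.75 rad), for 0.3 s.
2. with the hood open, every cake stands released on its own card, the cards filled from the left with none skipped (angle between hood's own z axis and vertical above 1.2 rad and (horizontal distance between cake1 and card1 below 0.01 m or horizontal distance between cake1 and card2 below 0.01 m or horizontal distance between cake1 and card3 below 0.01 m or horizontal distance between cake1 and card4 below 0.01 m or horizontal distance between cake1 and card5 below 0.01 m) and angle between each of cake1, cake2, cake3, cake4, cake5, cake6's own z axis and vertical below 0.12 rad and z of cake1 in the frame of case between 0.055 and 0.068 m and (horizontal distance between cake2 and card1 below 0.01 m or horizontal distance between cake2 and card2 below 0.01 m or horizontal distance between cake2 and card3 below 0.01 m or horizontal distance between cake2 and card4 below 0.01 m or horizontal distance between cake2 and card5 below 0.01 m) and z of cake2 in the frame of case between 0.055 and 0.068 m and (horizontal distance between cake3 and card1 below 0.01 m or horizontal distance between cake3 and card2 below 0.01 m or horizontal distance between cake3 and card3 below 0.01 m or horizontal distance between cake3 and card4 below 0.01 m or horizontal distance between cake3 and card5 below 0.01 m) and z of cake3 in the frame of case between 0.055 and 0.068 m and (horizontal distance between cake4 and card1 below 0.01 m or horizontal distance between cake4 and card2 below 0.01 m or horizontal distance between cake4 and card3 below 0.01 m or horizontal distance between cake4 and card4 below 0.01 m or horizontal distance between cake4 and card5 below 0.01 m) and z of cake4 in the frame of case between 0.055 and 0.068 m and (horizontal distance between cake5 and card1 below 0.01 m or horizontal distance between cake5 and card2 below 0.01 m or horizontal distance between cake5 and card3 below 0.01 m or horizontal distance between cake5 and card4 below 0.01 m or horizontal distance between cake5 and card5 below 0.01 m) and z of cake5 in the frame of case between 0.055 and 0.068 m and (horizontal distance between cake6 and card1 below 0.01 m or horizontal distance between cake6 and card2 below 0.01 m or horizontal distance between cake6 and card3 below 0.01 m or horizontal distance between cake6 and card4 below 0.01 m or horizontal distance between cake6 and card5 below 0.01 m) and z of cake6 in the frame of case between 0.055 and 0.068 m and (not (horizontal distance between any of cake1, cake2, cake3, cake4, cake5, cake6 and card2 below 0.01 m) or horizontal distance between any of cake1, cake2, cake3, cake4, cake5, cake6 and card1 below 0.01 m) and (not (horizontal distance between any of cake1, cake2, cake3, cake4, cake5, cake6 and card3 below 0.01 m) or horizontal distance between any of cake1, cake2, cake3, cake4, cake5, cake6 and card2 below 0.01 m) and (not (horizontal distance between any of cake1, cake2, cake3, cake4, cake5, cake6 and card4 below 0.01 m) or horizontal distance between any of cake1, cake2, cake3, cake4, cake5, cake6 and card3 below 0.01 m) and (not (horizontal distance between any of cake1, cake2, cake3, cake4, cake5, cake6 and card5 below 0.01 m) or horizontal distance between any of cake1, cake2, cake3, cake4, cake5, cake6 and card4 below 0.01 m) and contact force between the fingers and cake1 below 0.3 N and contact force between the fingers and cake2 below 0.3 N and contact force between the fingers and cake3 below 0.3 N and contact force between the fingers and cake4 below 0.3 N and contact force between the fingers and cake5 below 0.3 N and contact force between the fingers and cake6 below 0.3 N), for 0.3 s.
3. the pedal is back up and the hood is shut (under 0.05 rad) (angle between hood's own z axis and vertical below 0.05 rad and value of joint pedal below 0.02 rad), for 0.2 s.
At the end, for the whole second after the job is handed in: Every cake present stands upright and still on the deck with its centre within 10 mm of the centre of a gold card, one to a card, the occupied cards running from card 1 at the left-hand end with none skipped; the hood is shut (under 0.05 rad) and the pedal up (under 0.02 rad) (all of step 3 and (horizontal distance between cake1 and card1 below 0.01 m or horizontal distance between cake1 and card2 below 0.01 m or horizontal distance between cake1 and card3 below 0.01 m or horizontal distance between cake1 and card4 below 0.01 m or horizontal distance between cake1 and card5 below 0.01 m) and angle between each of cake1, cake2, cake3, cake4, cake5, cake6's own z axis and vertical below 0.12 rad and z of cake1 in the frame of case between 0.055 and 0.068 m and (horizontal distance between cake2 and card1 below 0.01 m or horizontal distance between cake2 and card2 below 0.01 m or horizontal distance between cake2 and card3 below 0.01 m or horizontal distance between cake2 and card4 below 0.01 m or horizontal distance between cake2 and card5 below 0.01 m) and z of cake2 in the frame of case between 0.055 and 0.068 m and (horizontal distance between cake3 and card1 below 0.01 m or horizontal distance between cake3 and card2 below 0.01 m or horizontal distance between cake3 and card3 below 0.01 m or horizontal distance between cake3 and card4 below 0.01 m or horizontal distance between cake3 and card5 below 0.01 m) and z of cake3 in the frame of case between 0.055 and 0.068 m and (horizontal distance between cake4 and card1 below 0.01 m or horizontal distance between cake4 and card2 below 0.01 m or horizontal distance between cake4 and card3 below 0.01 m or horizontal distance between cake4 and card4 below 0.01 m or horizontal distance between cake4 and card5 below 0.01 m) and z of cake4 in the frame of case between 0.055 and 0.068 m and (horizontal distance between cake5 and card1 below 0.01 m or horizontal distance between cake5 and card2 below 0.01 m or horizontal distance between cake5 and card3 below 0.01 m or horizontal distance between cake5 and card4 below 0.01 m or horizontal distance between cake5 and card5 below 0.01 m) and z of cake5 in the frame of case between 0.055 and 0.068 m and (horizontal distance between cake6 and card1 below 0.01 m or horizontal distance between cake6 and card2 below 0.01 m or horizontal distance between cake6 and card3 below 0.01 m or horizontal distance between cake6 and card4 below 0.01 m or horizontal distance between cake6 and card5 below 0.01 m) and z of cake6 in the frame of case between 0.055 and 0.068 m and (not (horizontal distance between any of cake1, cake2, cake3, cake4, cake5, cake6 and card2 below 0.01 m) or horizontal distance between any of cake1, cake2, cake3, cake4, cake5, cake6 and card1 below 0.01 m) and (not (horizontal distance between any of cake1, cake2, cake3, cake4, cake5, cake6 and card3 below 0.01 m) or horizontal distance between any of cake1, cake2, cake3, cake4, cake5, cake6 and card2 below 0.01 m) and (not (horizontal distance between any of cake1, cake2, cake3, cake4, cake5, cake6 and card4 below 0.01 m) or horizontal distance between any of cake1, cake2, cake3, cake4, cake5, cake6 and card3 below 0.01 m) and (not (horizontal distance between any of cake1, cake2, cake3, cake4, cake5, cake6 and card5 below 0.01 m) or horizontal distance between any of cake1, cake2, cake3, cake4, cake5, cake6 and card4 below 0.01 m) and linear speed of each of cake1, cake2, cake3, cake4, cake5, cake6 below 0.02 m/s); the robot touches nothing.
It fails at once if the hood comes down with a bang (still closing faster than 2.5 rad/s over its last 0.4 rad, the pedal at 0.53 rad/s) (angle between hood's own z axis and vertical below 0.4 rad and velocity of joint pedal below -0.53 rad/s).
It fails at once if the robot pushes on the clear hood itself (over 2 N) instead of working it by its pedal (contact force between any of the fingers, the arm and hood above 2 N).
It fails at once if a jar or the spatula is pushed more than 30 mm away or knocked over (distance of any of jar_pink, jar_green, spatula from where it was at the start of the episode above 0.03 m or angle between any of jar_pink, jar_green's own z axis and vertical above 0.4 rad).
Of cake1, cake2, cake3, cake4, cake6 only 3 to 4 are there at a start; the rules pass over those that are not, and their reading is None.
At some moment in a run one of cake1, cake2, cake3, cake4, cake5, cake6 may be knocked a few centimetres aside while the robot is not near it.
It also fails if it takes over 210 s, if anything falls off the work surface, if the arm or the gripper's body presses on something with over 40 N, if the wrist force passes 120 N, or if a joint passes its speed limit or range.

### The arm

A 7-joint arm with a two-finger parallel gripper is mounted at the origin on the work surface. World frame = base frame: x ahead of the robot, y to its left, z up, the work surface at z = 0. Lengths are in m, angles in rad, forces in N, time in s.
With the tool pointing down it reaches from about 0.425 to 0.925 m from the base axis. Payload 6.8 kg.
Tool frame: the origin (TCP) lies at the very end of the fingers, on their centre line; the grasp point (between the pads) lies 19 mm behind it; z points along the fingers, y is the line along which they close (so a half turn about z gives the same grasp; the last joint's range is limited). The gripper opens to 85 mm and grips with 20 to 120 N. Pads are 22 mm wide; open, the fingers measure 114 mm over their backs; the gripper's body (76 mm by 85 mm) begins 54 mm behind the grasp point. The pads swing forward as they close: fully open they stand 13 mm farther back than shut.
Start: joints at [1.157, 0.477, 0.022, 1.555, -0.011, 1.109, -0.083], TCP at [0.203, -0.644, 0.231] pointing down, gripper open.
Joint ranges: [-2.96, 2.96], [-0.34, 2.1], [-1.41, 1.46], [0.24, 2.44], [-1.37, 4.51], [0.17, 1.92], [-2.96, 2.96]. Speed limits (rad/s): [2.39, 2.39, 3.14, 3.14, 3.14, 3.14, 3.14].

### API

Orientations are given as a rotation vector (axis times angle).
In Python, from bench import monitor, optics, r gives the robot as it stands.
- The arm moves only by the shell command python3 -m crank 'ROWS' [OPENING] [FORCE]. ROWS is JSON, a list of rows, each a list of 2 entries, a list of its own where there are three numbers: the shift along the tool's x, y, z in cm, then the turn, a rotation vector about the tool's x, y, z in rad. A call has 1 to 5 rows; each row shifts and turns the commanded pose from where the row before left it, along the tool's axes as they then stand; what a row does not reach is not made up. A row lasts 1/10 s, in which the tool goes at most 50 mm and 8.59 degrees, less where a joint would pass 70% of its speed; a pose out of reach is approached as far as the arm can. A call is refused whole if a number of a shift passes 5 or a number of a turn 0.15, either way. A call with a gripper value outside its range is refused whole. OPENING is the finger opening in cm, from 0 to 8.54, set as the call begins (- or left out, the last holds). The fingers move at their own pace and stop on an object; FORCE is the grip in N (left out, the last holds). Time passes only in rows, so rows that do not move let the fingers close. It gives the time, the measured TCP pose, the force, the opening and the grip force at its end, in the units of the state.
- monitor.get_obs(): the state, without advancing time (a new reading comes with each control period).
- optics.grab_frame(name): name is "scene" or "top"; returns (picture, depth): 480x640x3 uint8, red, green, blue; 480x640 float32, m along the optical axis (not along the pixel's ray), 0 where there is no reading.
- optics.camera_model(name): a dict with "vertical_fov" (degrees; the focal length in pixels is half the picture's height over the tangent of half this angle, whatever the lens; pixels are square), "cx", "cy" (the principal point, pixels), "R" (3x3) and "t" (3): a world point X has camera coordinates R X + t. Camera axes: x right, y down, z forward; pixel columns grow to the right and rows downward; lengths in m; the calibration is good to about 2 mm. A picture is of the moment at which its call begins. camera_model takes no time and is no camera call.
- r.hand_in(): hands the job in; it is judged then, once.
The state is a dict: "clock": time; "joints": joint angles; "qvel": joint speeds; "tau": joint torques, N m; "tcp_pos": TCP position; "orientation": TCP orientation; "contact_force": force on the tool from outside, world axes, zero at the start; "moment": the same for the moment, N m; "grip_width": finger opening in m; "gripper_force": force on a finger pad.
Only numpy, scipy, OpenCV 4.12 (cv2) and the standard library are available. Lean on these libraries where they do the work, as an engineer would, in place of code of your own. Each camera call takes 0.05 s, during which the arm holds its last target. There are 200 camera calls.

## Working session

There is one attempt and no reset: what is moved stays moved. The work goes in short steps, Python scripts to look and compute and a shell command to move; the robot and the scene stay as the last step left them, time stands still between calls to the robot, and variables do not carry over. Pictures are saved under pics/ and viewed, at most 14 in all, crops included, and the job is handed in when it is done.

```bash
ls; mkdir -p pics
cat > h.py <<'E'
import numpy as np, cv2
from bench import monitor, optics, r
from scipy.spatial.transform import Rotation as Ro
def cam(n):
    m=optics.camera_model(n); f=240/np.tan(np.radians(m["vertical_fov"])/2)
    return f,m["cx"],m["cy"],np.array(m["R"]),np.array(m["t"])
def ray(n,u,v,z):
    f,cx,cy,R,t=cam(n); d=R.T@np.array([(u-cx)/f,(v-cy)/f,1]); c=-R.T@t
    return c+d*(z-c[2])/d[2]
def proj(n,X):
    f,cx,cy,R,t=cam(n); p=R@np.array(X)+t
    return cx+f*p[0]/p[2],cy+f*p[1]/p[2]
def cloud(n,D):
    f,cx,cy,R,t=cam(n); v,u=np.mgrid[:480,:640]
    P=np.stack([(u-cx)/f*D,(v-cy)/f*D,D],-1)
    return (P-t)@R
def snap(n,name):
    p,d=optics.grab_frame(n); cv2.imwrite(f"pics/{name}.png",p[:,:,::-1]); np.savez(f"{name}.npz",p=p,d=d); return p,d
E
python3 - <<'E'
from h import *
for n in("scene","top"):
    snap(n,n+"0"); print(n,cam(n))
print(optics.camera_model("top").keys()); print(monitor.get_obs())
E
```

```text
pics
scene (np.float64(563.876785122252), 320.2860376893233, 238.69961700488324, array([[ 0.74404678,  0.66812393, -0.00218967],
       [ 0.56125083, -0.6268004 , -0.54048012],
       [-0.36248019,  0.40091354, -0.84135394]]), array([-0.36098977, -0.28257023,  1.77181619]))
top (np.float64(559.5556409834317), 315.0595260410348, 246.1969781110636, array([[ 0.01231227, -0.99991537,  0.00420169],
       [-0.98375755, -0.01286565, -0.17904064],
       [ 0.17907954, -0.00192904, -0.98383271]]), array([-0.08875622,  0.52554652,  1.135422  ]))
dict_keys(['vertical_fov', 'cx', 'cy', 'R', 't'])
{'clock': 0.1, 'joints': array([ 1.15689165,  0.47773488,  0.02233335,  1.55635468, -0.01147934,
        1.10929195, -0.08309182]), 'qvel': array([ 2.06374148e-04, -2.74409417e-03, -1.05860884e-03, -2.75807517e-03,
       -1.96646700e-04, -1.23890665e-05, -7.23169543e-04]), 'tau': array([ 4.54625260e-03, -5.97761965e+01,  1.61360465e+00, -2.81955564e+01,
        1.28480309e-02,  5.04329684e-03,  4.87730108e-05]), 'tcp_pos': array([ 0.20304408, -0.64317713,  0.23041017]), 'orientation': array([-3.10333295e+00, -4.78312169e-01,  6.06065879e-04]), 'contact_force': array([-0.07506569,  0.07324965,  0.05100642]), 'moment': array([-0.00359725,  0.01907662, -0.00820636]), 'gripper_force': 0.0, 'grip_width': 0.08515954737612645}
```

View pics/scene0.png

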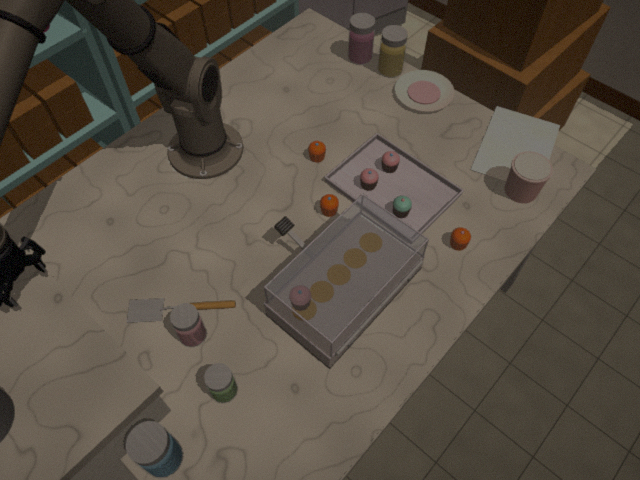

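View pics/top0.png

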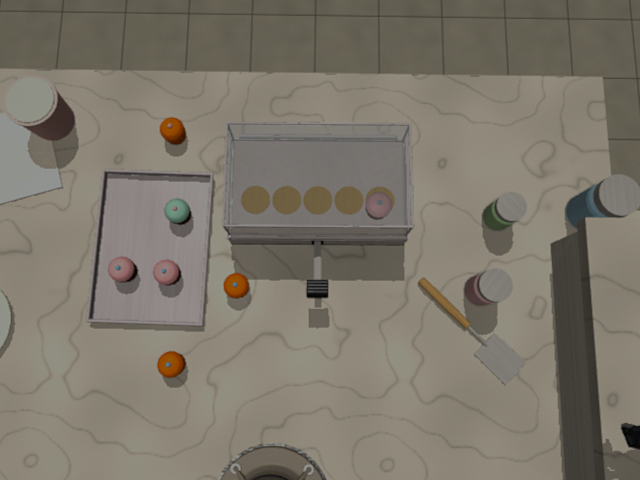

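Two pink cakes (122,269) and (166,272) and a mint one (177,211) stand on the pan. A pink leftover (378,206) is in the case near card 5. The gold cards are at v≈200, u 256–380, and the pedal pad is at (317,289). The orange look-alikes at (173,130), (237,286) and (171,364) are not meant. Next I measure positions.

```bash
cat >> h.py <<'E'
def blobs(p,kind,amin=40):
    H=cv2.cvtColor(p,cv2.COLOR_RGB2HSV)
    lo,hi={"gold":((14,90,60),(28,255,255)),"pink":((165,50,90),(179,255,255)),"mint":((70,50,80),(95,255,255)),"orange":((3,190,120),(13,255,255))}[kind]
    m=cv2.inRange(H,lo,hi); n,l,s,c=cv2.connectedComponentsWithStats(m)
    return [(c[i],s[i]) for i in range(1,n) if s[i][4]>=amin]
E
python3 - <<'E'
from h import *
Z=np.load("top0.npz"); p,d=Z["p"],Z["d"]; C=cloud("top",d)
H=cv2.cvtColor(p,cv2.COLOR_RGB2HSV)
for q in [(256,200),(122,262),(175,205),(378,200),(317,289),(173,135)]: print(q,H[q[1],q[0]],C[q[1],q[0]].round(4))
for k in("gold","pink","mint","orange"):
    for c,s in blobs(p,k): 
        u,v=c; print(k,c.round(1),s,ray("top",u,v,.06).round(4), C[int(v),int(u)].round(4))
E
```

```text
(256, 200) [ 20 101 111] [0.5968 0.0342 0.1559]
(122, 262) [  2  50 147] [0.4861 0.3195 0.0576]
(175, 205) [ 75  55 144] [0.6097 0.2162 0.0578]
(378, 200) [169  19 105] [ 0.6    -0.2033  0.156 ]
(317, 289) [15 26 40] [ 0.4299 -0.0869  0.1061]
(173, 135) [ 13 255 128] [0.7677 0.2305 0.054 ]
gold [170.1 126.8] [161 118  20  18 234] [0.7839 0.2363 0.06  ] [0.7862 0.2368 0.0593]
gold [255.1 199.3] [242 186  27  27 584] [0.6239 0.0466 0.06  ] [0.5987 0.0362 0.156 ]
gold [286.2 199.6] [273 187  28  27 583] [ 0.6241 -0.0195  0.06  ] [ 0.6002 -0.024   0.1537]
gold [317.4 199.8] [304 187  28  27 592] [ 0.6246 -0.0857  0.06  ] [ 0.6008 -0.0845  0.1543]
gold [348.4 200. ] [335 187  28  27 584] [ 0.6251 -0.1517  0.06  ] [ 0.6021 -0.1451  0.1527]
gold [381.8 192.4] [366 187  28  19 129] [ 0.6428 -0.2227  0.06  ] [ 0.617  -0.2097  0.1531]
gold [234.8 284.4] [225 275  21  20 271] [0.4421 0.0826 0.06  ] [0.4426 0.084  0.0623]
gold [443.8 302.5] [419 278  52  51 558] [ 0.4102 -0.3483  0.06  ] [ 0.4145 -0.3559  0.0199]
gold [168.7 363.4] [158 354  23  21 301] [0.2807 0.2096 0.06  ] [0.2816 0.2108 0.061 ]
mint [176.4 210.2] [165 199  24  23 408] [0.598  0.2119 0.06  ] [0.5971 0.2116 0.065 ]
orange [235.  283.6] [224 273  23  23 101] [0.4438 0.0823 0.06  ] [0.4445 0.0818 0.0639]
orange [171.3 354.9] [159 352  22  10  49] [0.2976 0.2052 0.06  ] [0.2993 0.2085 0.05  ]
orange [168.1 370.5] [158 363  22  13  52] [0.2669 0.2099 0.06  ] [0.2676 0.2114 0.0554]
```

```bash
python3 -c "
import cv2,numpy as np
a=np.load('top0.npz')['p'][:,:,::-1]
cv2.imwrite('pics/c1.png',cv2.resize(a[110:390,80:430],None,fx=2.1,fy=2.1,interpolation=3))"
```

```text
(no output)
```

View pics/c1.png

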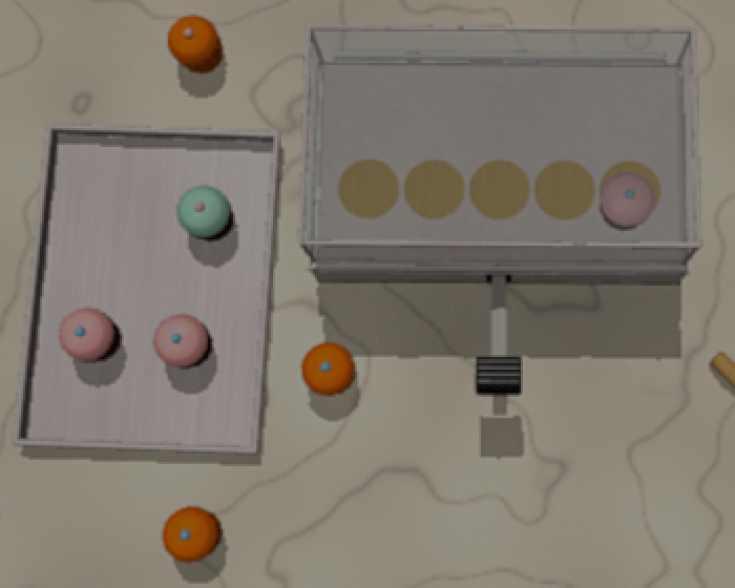

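The crop confirms the targets: pinks at (122,269), (166,272) and (378,206), mint at (177,211). All three oranges are excluded. I start by squaring the tool to the case and closing the fingers.

```bash
python3 -m crank '[[[0,0,0],[0,0,0.15]],[[0,0,0],[0,0,0.15]],[[2,-4.4,0],[0,0,0.004]],[[2,-4.4,0],[0,0,0]],[[2,-4.4,0],[0,0,0]]]' 0 30
cat > g.py <<'E'
# go: remaining offset to target in tool axes (cm), and yaw error
import sys; from h import *
o=monitor.get_obs(); R=Ro.from_rotvec(o["orientation"]); x,y,z,yaw=map(float,sys.argv[1:5])
# yaw = heading of tool x axis in world; tool z straight down
T=Ro.from_matrix(np.array([[np.cos(yaw),np.sin(yaw),0],[np.sin(yaw),-np.cos(yaw),0],[0,0,-1]]))
print("shift cm",(R.inv().apply(np.array([x,y,z])-o["tcp_pos"])*100).round(2),"turn",(R.inv()*T).as_rotvec().round(3),
 "tcp",o["tcp_pos"].round(4),"F",o["contact_force"].round(1),"w",round(o["grip_width"],4),"gf",round(o["gripper_force"],1),"t",round(o["clock"],2),"q",o["joints"].round(2))
E
python3 g.py 0.436 -0.086 0.16 0.006
```

```text
clock: 0.6
tcp_pos: [0.2631, -0.5097, 0.2307]
orientation: [-3.141, -0.002, 0.001]
contact_force: [1.4, 0.5, 0.9]
grip_width: 0.0124
gripper_force: 0.0
shift cm [ 17.35 -42.34   7.09] turn [-0.001  0.    -0.005] tcp [ 0.2631 -0.5097  0.2307] F [1.4 0.5 0.9] w 0.0124 gf 0.0 t 0.6 q [ 0.95  0.31  0.05  1.81 -0.02  1.03 -0.57]
```

```bash
python3 -m crank '[[[1.74,-4.24,0],[0,0,0]],[[1.74,-4.24,0],[0,0,0]],[[1.74,-4.24,0],[0,0,0]],[[1.74,-4.24,0],[0,0,0]],[[1.74,-4.24,0],[0,0,0]]]' >/dev/null;  python3 -m crank '[[[1.74,-4.24,0],[0,0,0]],[[1.74,-4.24,0],[0,0,0]],[[1.74,-4.24,0],[0,0,0]],[[1.74,-4.24,0],[0,0,0]],[[1.74,-4.24,0],[0,0,0]]]'
python3 g.py 0.436 -0.086 0.13 0.006
```

```text
clock: 1.6
tcp_pos: [0.4362, -0.0854, 0.2313]
orientation: [3.141, 0.003, 0.0]
contact_force: [0.9, 0.1, 0.6]
grip_width: -0.0001
gripper_force: 0.0
shift cm [-0.02  0.05 10.13] turn [ 0.    -0.    -0.004] tcp [ 0.4362 -0.0854  0.2313] F [0.9 0.1 0.6] w -0.0001 gf 0.0 t 1.6 q [ 0.35  0.11 -0.32  2.06  0.04  0.97 -1.56]
```

```bash
python3 -m crank '[[[0,0,4],[0,0,0]],[[0,0,4],[0,0,0]],[[0,0,2.1],[0,0,0]],[[0,0,1],[0,0,0]],[[-0.1,0,1],[0,0,0]]]';  python3 -m crank '[[[-0.1,0,1],[0,0,0]],[[-0.1,0,1],[0,0,0]],[[-0.2,0,1],[0,0,0]],[[-0.2,0,1],[0,0,0]],[[-0.1,0,1],[0,0,0]]]'
python3 g.py 0.428 -0.086 0.042 0.006
```

```text
clock: 2.1
tcp_pos: [0.4353, -0.0872, 0.1099]
orientation: [-3.142, -0.003, -0.0]
contact_force: [0.0, -0.3, -0.4]
grip_width: -0.0004
gripper_force: 0.0
clock: 2.6
tcp_pos: [0.4284, -0.0876, 0.0608]
orientation: [3.141, 0.002, 0.002]
contact_force: [-1.4, -0.5, 2.9]
grip_width: 0.0003
gripper_force: 1.3
shift cm [-0.04 -0.17  1.88] turn [ 0.001 -0.001 -0.005] tcp [ 0.4284 -0.0876  0.0608] F [-1.4 -0.5  2.9] w 0.0003 gf 1.3 t 2.6 q [ 0.29  0.37 -0.27  2.23  0.19  0.56 -1.69]
```

```bash
python3 -m crank '[[[0,0,0.8],[0,0,0]],[[0,0,0.7],[0,0,0]],[[0,0,0.4],[0,0,0]],[[0,0,0.2],[0,0,0]],[[0,0,0.1],[0,0,0]]]'; python3 -m crank '[[[0,0,0],[0,0,0]],[[0,0,0],[0,0,0]],[[0,0,0],[0,0,0]]]'
python3 -c "
from h import *
p,d=snap('top','top1'); snap('scene','scene1')"
python3 g.py 0.428 -0.086 0.042 0.006
```

```text
clock: 3.1
tcp_pos: [0.4286, -0.0873, 0.0414]
orientation: [3.14, 0.002, -0.0]
contact_force: [-18.2, 3.2, 68.6]
grip_width: -0.0
gripper_force: 34.4
clock: 3.4
tcp_pos: [0.4285, -0.0873, 0.0415]
orientation: [3.14, 0.003, 0.001]
contact_force: [-15.8, 2.5, 55.1]
grip_width: -0.0
gripper_force: 27.7
shift cm [-0.05 -0.13 -0.05] turn [ 0.002 -0.001 -0.004] tcp [ 0.4285 -0.0873  0.0415] F [-14.7   2.8  55.6] w 0.0 gf 27.7 t 3.5 q [ 0.27  0.41 -0.26  2.24  0.21  0.51 -1.72]
```

View pics/scene1.png

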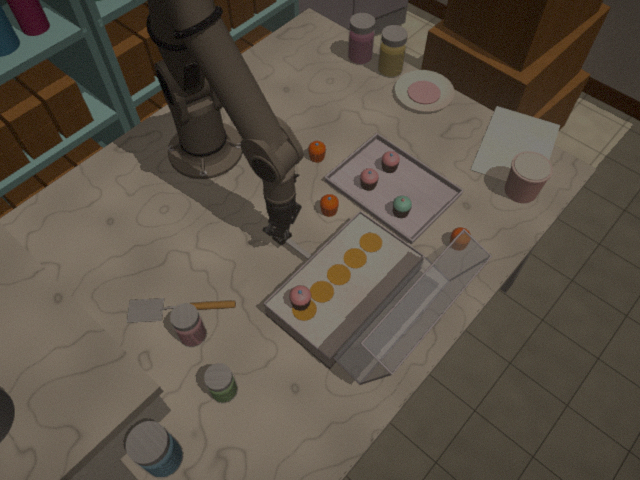

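The hood leans back fully open and the pedal is down. I lift off, turn the tool a quarter turn and measure the cakes and cards.

```bash
python3 -m crank '[[[0,0,-4],[0,0,-0.14]],[[0,0,-5],[0,0,-0.14]],[[0,0,-5],[0,0,-0.14]],[[0,0,-5],[0,0,-0.15]],[[0,0,0],[0,0,-0.15]]]' 8.5 30;  python3 -m crank '[[[0,0,0],[0,0,-0.15]],[[0,0,0],[0,0,-0.15]],[[0,0,0],[0,0,-0.15]],[[0,0,0],[0,0,-0.15]],[[0,0,0],[0,0,-0.15]]]'
cat > see.py <<'E'
from h import *
import sys
p,d=snap("top",sys.argv[1])
H=cv2.cvtColor(p,cv2.COLOR_RGB2HSV).astype(int); C=cloud("top",d)
g=[]
for c,s in blobs(p,"gold",250):
    X=ray("top",*c,.06)
    if .55<X[0]<.70 and -.26<X[1]<.08: g.append(X[:2]); print("card",c.round(1),s[4],X[:2].round(4))
# cakes: tall points (depth) with icing colour, excluding orange
h,sat=H[...,0],H[...,1]
for k,m in (("pink",((h>160)|(h<5))&(sat>35)&(sat<160)),("mint",(h>65)&(h<95)&(sat>35))):
    m=(m&(C[...,2]>.035)&(C[...,2]<.135)&(C[...,0]>.35)&(C[...,0]<.85)&(C[...,1]>-.3)).astype(np.uint8)
    m=cv2.morphologyEx(m,cv2.MORPH_CLOSE,np.ones((5,5)))
    n,l,s,c=cv2.connectedComponentsWithStats(m)
    for i in range(1,n):
        if s[i][4]<120: continue
        P=C[l==i]; zt=np.percentile(P[:,2],95); Q=P[P[:,2]>zt-.025]; 
        (u,v),rr=cv2.minEnclosingCircle(np.argwhere(l==i)[:,::-1].astype(np.float32))
        zi=(.06 if zt>.09 else .003)+.040
        print(k,"px",c[i].round(1),"area",s[i][4],"ztop",zt.round(4),"circ",np.round((u,v,rr),1),"ray@40mm",ray("top",u,v,zi)[:2].round(4),"cloudmid",((Q.min(0)+Q.max(0))/2)[:2].round(4))
E
python3 see.py top2; python3 g.py .48 .28 .15 1.577
```

```text
clock: 4.0
tcp_pos: [0.4324, -0.0875, 0.2349]
orientation: [2.929, 1.115, 0.017]
contact_force: [0.8, 0.6, -0.8]
grip_width: 0.0721
gripper_force: 0.0
clock: 4.5
tcp_pos: [0.4282, -0.0873, 0.2284]
orientation: [2.322, 2.116, 0.0]
contact_force: [0.6, 0.0, 0.5]
grip_width: 0.0848
gripper_force: 0.0
card [255.1 199.3] 630 [0.6238 0.0465]
card [286.2 199.7] 630 [ 0.624  -0.0196]
card [317.4 199.8] 628 [ 0.6246 -0.0857]
card [348.5 200. ] 630 [ 0.6249 -0.1518]
pink px [ 54.1 120.4] area 592 ztop 0.0973 circ [ 47.8 115.8  22.2] ray@40mm [0.7887 0.4837] cloudmid [0.5749 0.2243]
pink px [378.1 204.8] area 505 ztop 0.1201 circ [377.9 204.6  12.8] ray@40mm [ 0.6053 -0.2096] cloudmid [ 0.6046 -0.2092]
pink px [121.1 268.9] area 516 ztop 0.0631 circ [121.1 269.1  13.1] ray@40mm [0.4732 0.3253] cloudmid [0.4066 0.1348]
pink px [166. 272.] area 513 ztop 0.0631 circ [166. 272.  13.] ray@40mm [0.4683 0.2306] cloudmid [0.4042 0.0876]
mint px [176.7 210.4] area 465 ztop 0.0624 circ [176.8 210.5  12.3] ray@40mm [0.6014 0.2155] cloudmid [0.6006 0.2142]
shift cm [37.03  2.02  7.83] turn [ 0.     0.    -0.092] tcp [ 0.4282 -0.0872  0.2283] F [-0.1 -0.7 -0. ] w 0.0851 gf 0.0 t 4.55 q [ 0.56  0.12 -0.54  2.07  0.08  0.97 -0.1 ]
```

```bash
python3 -m crank '[[[0,0,0],[0,0,-0.09]]]' >/dev/null; python3 -m crank '[[[-2.44,3.54,0],[0,0,0]],[[-2.44,3.54,0],[0,0,0]],[[-2.44,3.54,0],[0,0,0]],[[-2.44,3.54,0],[0,0,0]],[[-2.44,3.54,0],[0,0,0]]]'; python3 -m crank '[[[0,0,0],[0,0,0]],[[0,0,0],[0,0,0]]]' >/dev/null; python3 g.py .605 -.2095 .066 1.577
```

```text
clock: 5.15
tcp_pos: [0.6053, -0.2121, 0.228]
orientation: [2.235, 2.207, -0.0]
contact_force: [0.3, 0.2, 0.5]
grip_width: 0.0848
gripper_force: 0.0
shift cm [ 0.15  0.09 16.13] turn [-0.001 -0.001 -0.018] tcp [ 0.6042 -0.2111  0.2273] F [ 0.9  0.3 -0.7] w 0.0849 gf 0.0 t 5.35 q [ 0.57  0.46 -0.45  1.62  0.22  1.11  0.05]
```

```bash
python3 -m crank '[[[0.15,0.1,4],[0,0,-0.018]],[[0,0,4],[0,0,0]],[[0,0,4],[0,0,0]],[[0,0,3],[0,0,0]],[[0,0,1.1],[0,0,0]]]'; python3 -m crank '[[[0,0,0],[0,0,0]],[[0,0,0],[0,0,0]],[[0,0,0],[0,0,0]],[[0,0,0],[0,0,0]],[[0,0,0],[0,0,0]]]' 4 25; python3 g.py .625 -.1518 .10 1.577
```

```text
clock: 5.85
tcp_pos: [0.6021, -0.2079, 0.0644]
orientation: [-2.208, -2.228, 0.004]
contact_force: [-1.3, -0.4, -0.1]
grip_width: 0.085
gripper_force: 0.0
clock: 6.35
tcp_pos: [0.6065, -0.2095, 0.0696]
orientation: [2.209, 2.229, 0.003]
contact_force: [-1.4, 0.4, 7.9]
grip_width: 0.0503
gripper_force: 26.7
shift cm [ 5.75  1.91 -3.04] turn [0.003 0.001 0.003] tcp [ 0.6065 -0.2095  0.0696] F [-1.4  0.4  7.9] w 0.0503 gf 26.7 t 6.35 q [ 0.52  0.64 -0.4   1.74  0.32  0.83 -0.02]
```

```bash
python3 -m crank '[[[0,0,-1.5],[0,0,0]],[[0,0,-2.5],[0,0,0]],[[2.9,0.95,0],[0,0,0]],[[2.9,0.95,0],[0,0,0]],[[0,0,0],[0,0,0]]]'; python3 g.py .625 -.1518 .071 1.577
```

```text
clock: 6.85
tcp_pos: [0.6255, -0.1448, 0.1094]
orientation: [-2.204, -2.239, -0.007]
contact_force: [0.4, 0.9, -0.3]
grip_width: 0.0507
gripper_force: 26.3
shift cm [-0.71 -0.07  3.83] turn [ 0.003 -0.003  0.01 ] tcp [ 0.6255 -0.1448  0.1094] F [ 0.4  0.9 -0.3] w 0.0507 gf 26.3 t 6.85 q [ 0.44  0.59 -0.43  1.72  0.3   0.9  -0.09]
```

```bash
python3 -m crank '[[[0,0,0],[0,0,0]],[[0,0,0],[0,0,0]],[[0,0,0],[0,0,0]]]' >/dev/null; python3 g.py .625 -.1518 .071 1.577;python3 -m crank '[[[0,0,0],[0,0,0]]]'|head -2
```

```text
shift cm [0.11 0.2  3.64] turn [-0.     0.001  0.001] tcp [ 0.623  -0.1529  0.1074] F [-0.3 -0.7 -0.9] w 0.0504 gf 26.3 t 7.15 q [ 0.45  0.59 -0.42  1.72  0.3   0.9  -0.09]
clock: 7.25
tcp_pos: [0.6231, -0.1524, 0.1073]
```

```bash
python3 -m crank '[[[0.1,0.2,1.5],[0,0,0]],[[0,0,1.2],[0,0,0]],[[0,0,0.7],[0,0,0]],[[0,0,0.4],[0,0,0]],[[0,0,0],[0,0,0]]]'; python3 -m crank '[[[0,0,0],[0,0,0]],[[0,0,0],[0,0,0]],[[0,0,0],[0,0,0]],[[0,0,0],[0,0,0]],[[0,0,0],[0,0,0]]]' 8.5 ; python3 g.py .625 -.1518 .071 1.577
```

```text
clock: 7.75
tcp_pos: [0.6247, -0.15, 0.0695]
orientation: [-2.211, -2.231, 0.002]
contact_force: [-4.1, -0.2, 7.0]
grip_width: 0.0502
gripper_force: 26.9
clock: 8.25
tcp_pos: [0.6254, -0.1501, 0.0692]
orientation: [-2.211, -2.231, 0.0]
contact_force: [-0.6, -0.5, -1.0]
grip_width: 0.0851
gripper_force: 0.0
shift cm [-0.17 -0.04 -0.18] turn [-0.    -0.     0.003] tcp [ 0.6254 -0.1501  0.0692] F [-0.6 -0.5 -1. ] w 0.0851 gf 0.0 t 8.25 q [ 0.43  0.64 -0.41  1.74  0.32  0.83 -0.12]
```

```bash
python3 -m crank '[[[0,0,-3],[0,0,0]],[[0,0,-5],[0,0,0]],[[0,0,-3],[0,0,0]],[[4,0,0],[0,0,0]],[[4.6,-0.3,0],[0,0,0]]]'>/dev/null; python3 -m crank '[[[4.6,-0.3,0],[0,0,0]],[[4.6,-0.3,0],[0,0,0]],[[4.6,-0.3,0],[0,0,0]],[[4.6,-0.3,0],[0,0,0]],[[4.6,-0.3,0],[0,0,0]]]' >/dev/null; python3 -m crank '[[[4.6,-0.3,0],[0,0,0]],[[0,0,0],[0,0,0]],[[0,0,0],[0,0,0]],[[0,0,0],[0,0,0]]]' ; python3 see.py top3; python3 g.py .6014 .2155 .012 1.577
```

```text
clock: 9.65
tcp_pos: [0.6015, 0.2101, 0.179]
orientation: [2.213, 2.229, -0.002]
contact_force: [-0.6, -0.7, -0.4]
grip_width: 0.0847
gripper_force: 0.0
card [255.1 199.4] 629 [0.6238 0.0465]
card [286.3 199.6] 626 [ 0.6241 -0.0197]
card [317.4 199.8] 628 [ 0.6246 -0.0857]
card [379.5 200.2] 623 [ 0.6255 -0.2177]
pink px [349.3 195.7] area 511 ztop 0.1195 circ [349.4 195.9  13.2] ray@40mm [ 0.6229 -0.1511] cloudmid [ 0.4822 -0.1271]
pink px [121.  268.9] area 512 ztop 0.0633 circ [121.1 269.1  13.1] ray@40mm [0.4732 0.3254] cloudmid [0.4068 0.1354]
shift cm [ 0.61 -0.02 16.7 ] turn [-0.     0.001  0.   ] tcp [0.6017 0.2096 0.1791] F [ 0.1 -0.6 -1.1] w 0.085 gf 0.0 t 9.7 q [-0.06  0.52 -0.52  1.67  0.29  1.03 -0.66]
```

```bash
python3 -m crank '[[[0.6,0,4.5],[0,0,0]],[[0,0,4.5],[0,0,0]],[[0,0,4],[0,0,0]],[[0,0,2.6],[0,0,0]],[[0,0,1.1],[0,0,0]]]'; python3 -m crank '[[[0,0,0],[0,0,0]],[[0,0,0],[0,0,0]],[[0,0,0],[0,0,0]],[[0,0,0],[0,0,0]],[[0,0,0],[0,0,0]]]' 4 25; python3 g.py .6246 -.0857 .12 1.577
```

```text
clock: 10.2
tcp_pos: [0.5999, 0.2147, 0.0093]
orientation: [-2.213, -2.228, 0.007]
contact_force: [-0.5, -1.1, 0.1]
grip_width: 0.0849
gripper_force: 0.0
clock: 10.7
tcp_pos: [0.6026, 0.218, 0.0142]
orientation: [2.211, 2.23, 0.004]
contact_force: [0.3, -1.6, 7.1]
grip_width: 0.0508
gripper_force: 26.7
shift cm [-30.38   1.98 -10.59] turn [ 0.003 -0.001  0.002] tcp [0.6026 0.218  0.0142] F [ 0.3 -1.6  7.1] w 0.0508 gf 26.7 t 10.7 q [-0.13  0.72 -0.44  1.76  0.42  0.75 -0.78]
```

```bash
python3 -m crank '[[[0,0,-2],[0,0,0]],[[0,0,-4],[0,0,0]],[[0,0,-5],[0,0,0]],[[-3.5,0.2,0],[0,0,0]],[[-4.5,0.3,0],[0,0,0]]]'>/dev/null; python3 -m crank '[[[-4.5,0.3,0],[0,0,0]],[[-4.5,0.3,0],[0,0,0]],[[-4.5,0.3,0],[0,0,0]],[[-4.5,0.3,0],[0,0,0]],[[-4.3,0.3,0],[0,0,0]]]' >/dev/null; python3 -m crank '[[[0,0,0],[0,0,0]],[[0,0,0],[0,0,0]],[[0,0,0],[0,0,0]],[[0,0,0],[0,0,0]]]' ; python3 g.py .6246 -.0857 .0705 1.577
```

```text
clock: 12.1
tcp_pos: [0.6239, -0.083, 0.1226]
orientation: [-2.208, -2.234, -0.001]
contact_force: [0.6, -0.3, -0.8]
grip_width: 0.0506
gripper_force: 26.4
shift cm [-0.27  0.06  5.21] turn [ 0.    -0.001  0.006] tcp [ 0.6239 -0.083   0.1226] F [ 0.6 -0.3 -0.8] w 0.0506 gf 26.4 t 12.1 q [ 0.38  0.56 -0.47  1.74  0.31  0.91 -0.21]
```

```bash
python3 -m crank '[[[-0.2,0.05,2],[0,0,0]],[[0,0,1.5],[0,0,0]],[[0,0,1],[0,0,0]],[[0,0,0.5],[0,0,0]],[[0,0,0.2],[0,0,0]]]'; python3 -m crank '[[[0,0,0],[0,0,0]]]'
```

```text
clock: 12.6
tcp_pos: [0.6234, -0.0864, 0.071]
orientation: [-2.209, -2.231, 0.004]
contact_force: [-11.6, 0.7, 23.0]
grip_width: 0.0505
gripper_force: 28.3
clock: 12.7
tcp_pos: [0.624, -0.0865, 0.0711]
orientation: [-2.21, -2.232, 0.001]
contact_force: [-3.7, -0.6, 5.8]
grip_width: 0.0505
gripper_force: 26.9
```

```bash
python3 -m crank '[[[0,0,0],[0,0,0]],[[0,0,0],[0,0,0]],[[0,0,0],[0,0,0]],[[0,0,0],[0,0,0]],[[0,0,-1],[0,0,0]]]' 8.5 ; python3 -m crank '[[[0,0,-3],[0,0,0]],[[0,0,-4],[0,0,0]],[[0,0,-3],[0,0,0]],[[4,-1.95,0],[0,0,0]],[[4,-1.95,0],[0,0,0]]]'>/dev/null; python3 -m crank '[[[4,-1.95,0],[0,0,0]],[[4,-1.95,0],[0,0,0]],[[4,-1.95,0],[0,0,0]],[[4,-1.95,0],[0,0,0]],[[4,-1.95,0],[0,0,0]]]' >/dev/null; python3 -m crank '[[[3.7,-1.95,0],[0,0,0]],[[0,0,0],[0,0,0]],[[0,0,0],[0,0,0]],[[0,0,0],[0,0,0]]]' ; python3 see.py top4; python3 g.py .4683 .2306 .012 1.577
```

```text
clock: 13.2
tcp_pos: [0.6233, -0.0872, 0.0793]
orientation: [-2.21, -2.23, 0.003]
contact_force: [0.9, -0.2, -0.5]
grip_width: 0.0856
gripper_force: 0.0
clock: 14.6
tcp_pos: [0.4662, 0.2274, 0.1806]
orientation: [2.213, 2.229, -0.0]
contact_force: [0.6, -1.0, -0.1]
grip_width: 0.0851
gripper_force: 0.0
card [255.1 199.3] 630 [0.6238 0.0465]
card [286.3 199.6] 628 [ 0.6241 -0.0197]
card [379.5 200.2] 624 [ 0.6254 -0.2177]
pink px [ 54.7 120.3] area 519 ztop 0.0988 circ [ 47.4 114.3  22. ] ray@40mm [0.792  0.4849] cloudmid [0.5771 0.2225]
pink px [349.3 195.6] area 513 ztop 0.1199 circ [349.1 195.6  13. ] ray@40mm [ 0.6235 -0.1505] cloudmid [ 0.4826 -0.1281]
pink px [167.1 271.1] area 452 ztop 0.0638 circ [166.2 271.8  12.8] ray@40mm [0.4686 0.2302] cloudmid [0.4041 0.0878]
mint px [318.8 195.3] area 503 ztop 0.1198 circ [318.6 195.5  12.8] ray@40mm [ 0.623 -0.088] cloudmid [ 0.4817 -0.0886]
shift cm [ 0.36  0.19 16.84] turn [0.    0.001 0.   ] tcp [0.4663 0.2271 0.1804] F [ 0.8 -0.2  0.1] w 0.0849 gf 0.0 t 14.65 q [-0.05  0.35 -0.63  1.94  0.25  0.93 -0.8 ]
```

```bash
python3 -m crank '[[[0.35,0.2,4.5],[0,0,0]],[[0,0,4.5],[0,0,0]],[[0,0,4],[0,0,0]],[[0,0,2.7],[0,0,0]],[[0,0,1.1],[0,0,0]]]'; python3 -m crank '[[[0,0,0],[0,0,0]],[[0,0,0],[0,0,0]],[[0,0,0],[0,0,0]],[[0,0,0],[0,0,0]],[[0,0,0],[0,0,0]]]' 4 25; python3 g.py .6241 -.0197 .12 1.577
```

```text
clock: 15.15
tcp_pos: [0.4667, 0.2296, 0.0097]
orientation: [-2.213, -2.228, 0.007]
contact_force: [-0.2, 0.3, -0.5]
grip_width: 0.0847
gripper_force: 0.0
clock: 15.65
tcp_pos: [0.4688, 0.2324, 0.0139]
orientation: [2.211, 2.23, 0.004]
contact_force: [-0.5, -0.6, 8.1]
grip_width: 0.0509
gripper_force: 26.7
shift cm [-25.34  15.35 -10.59] turn [ 0.003 -0.001  0.002] tcp [0.4688 0.2324 0.0139] F [-0.5 -0.6  8.1] w 0.0509 gf 26.7 t 15.65 q [-0.19  0.6  -0.49  2.04  0.48  0.61 -1.  ]
```

```bash
python3 -m crank '[[[0,0,-2],[0,0,0]],[[0,0,-4],[0,0,0]],[[0,0,-5],[0,0,0]],[[-3.6,2.2,0],[0,0,0]],[[-3.6,2.2,0],[0,0,0]]]'>/dev/null; python3 -m crank '[[[-3.6,2.2,0],[0,0,0]],[[-3.6,2.2,0],[0,0,0]],[[-3.6,2.2,0],[0,0,0]],[[-3.6,2.2,0],[0,0,0]],[[-3.6,2.2,0],[0,0,0]]]' >/dev/null; python3 -m crank '[[[0,0,0],[0,0,0]],[[0,0,0],[0,0,0]],[[0,0,0],[0,0,0]],[[0,0,0],[0,0,0]]]' ; python3 g.py .6241 -.0197 .0715 1.577
```

```text
clock: 17.05
tcp_pos: [0.6232, -0.0168, 0.1226]
orientation: [-2.208, -2.234, -0.001]
contact_force: [0.8, -0.5, -0.3]
grip_width: 0.0504
gripper_force: 26.5
shift cm [-0.29  0.09  5.11] turn [-0.    -0.001  0.005] tcp [ 0.6232 -0.0168  0.1226] F [ 0.8 -0.5 -0.3] w 0.0504 gf 26.5 t 17.05 q [ 0.31  0.56 -0.52  1.75  0.34  0.92 -0.34]
```

```bash
python3 -m crank '[[[-0.2,0.1,2],[0,0,0]],[[0,0,1.5],[0,0,0]],[[0,0,1],[0,0,0]],[[0,0,0.5],[0,0,0]],[[0,0,0.1],[0,0,0]]]'; python3 -m crank '[[[0,0,0],[0,0,0]]]'
```

```text
clock: 17.55
tcp_pos: [0.6245, -0.0201, 0.071]
orientation: [-2.21, -2.232, 0.001]
contact_force: [0.3, -0.1, -0.5]
grip_width: 0.0505
gripper_force: 26.5
clock: 17.65
tcp_pos: [0.6249, -0.0203, 0.0714]
orientation: [2.211, 2.232, 0.0]
contact_force: [0.0, -0.5, -0.0]
grip_width: 0.0504
gripper_force: 26.5
```

```bash
python3 -m crank '[[[0,0,0],[0,0,0]],[[0,0,0],[0,0,0]],[[0,0,0],[0,0,0]],[[0,0,0],[0,0,0]],[[0,0,-1],[0,0,0]]]' 8.5 ; python3 -m crank '[[[0,0,-3],[0,0,0]],[[0,0,-4],[0,0,0]],[[0,0,-3],[0,0,0]],[[4.3,-1.9,0],[0,0,0]],[[4.3,-1.9,0],[0,0,0]]]'>/dev/null; python3 -m crank '[[[4.3,-1.9,0],[0,0,0]],[[4.3,-1.9,0],[0,0,0]],[[4.3,-1.9,0],[0,0,0]],[[4.3,-1.9,0],[0,0,0]],[[4.3,-1.9,0],[0,0,0]]]' >/dev/null; python3 -m crank '[[[4.3,-1.9,0],[0,0,0]],[[0,0,0],[0,0,0]],[[0,0,0],[0,0,0]],[[0,0,0],[0,0,0]]]' ; python3 see.py top5; python3 g.py .4732 .3254 .012 1.577
```

```text
clock: 18.15
tcp_pos: [0.6238, -0.0208, 0.0805]
orientation: [-2.21, -2.23, 0.003]
contact_force: [-0.6, 0.0, -0.7]
grip_width: 0.085
gripper_force: 0.0
clock: 19.55
tcp_pos: [0.4705, 0.3207, 0.1815]
orientation: [2.213, 2.229, -0.0]
contact_force: [0.9, -0.8, -0.3]
grip_width: 0.0849
gripper_force: 0.0
card [255.1 199.3] 630 [0.6238 0.0465]
card [379.4 200.3] 627 [ 0.6254 -0.2176]
pink px [ 56.7 118. ] area 487 ztop 0.1001 circ [ 49.7 114.6  22.2] ray@40mm [0.7914 0.4801] cloudmid [0.5777 0.2109]
pink px [286.2 194.6] area 519 ztop 0.1204 circ [286.3 194.9  13.2] ray@40mm [ 0.6234 -0.0215] cloudmid [ 0.4828 -0.038 ]
pink px [349.2 195.6] area 516 ztop 0.1205 circ [349.1 195.8  13.2] ray@40mm [ 0.6231 -0.1506] cloudmid [ 0.4823 -0.1282]
pink px [122.6 267.2] area 413 ztop 0.0629 circ [121.5 269.5  13.3] ray@40mm [0.4723 0.3244] cloudmid [0.474  0.3245]
mint px [318.7 195.3] area 508 ztop 0.1201 circ [318.6 195.5  12.8] ray@40mm [ 0.6229 -0.0879] cloudmid [ 0.6221 -0.0886]
shift cm [ 0.53  0.24 16.94] turn [0.    0.001 0.   ] tcp [0.4707 0.3202 0.1814] F [ 0.6 -0.2 -0.4] w 0.0848 gf 0.0 t 19.6 q [-0.2   0.43 -0.65  1.83  0.31  0.98 -0.97]
```

```bash
python3 -m crank '[[[0.45,0.2,4.5],[0,0,0]],[[0,0,4.5],[0,0,0]],[[0,0,4],[0,0,0]],[[0,0,2.8],[0,0,0]],[[0,0,1.1],[0,0,0]]]'; python3 -m crank '[[[0,0,0],[0,0,0]],[[0,0,0],[0,0,0]],[[0,0,0],[0,0,0]],[[0,0,0],[0,0,0]],[[0,0,0],[0,0,0]]]' 4 25; python3 g.py .6238 .0465 .12 1.577
```

```text
clock: 20.1
tcp_pos: [0.4712, 0.3235, 0.0094]
orientation: [2.214, 2.228, -0.008]
contact_force: [0.0, -1.6, -0.3]
grip_width: 0.085
gripper_force: 0.0
clock: 20.6
tcp_pos: [0.4729, 0.3272, 0.0141]
orientation: [2.211, 2.23, 0.005]
contact_force: [0.5, -0.1, 7.1]
grip_width: 0.0505
gripper_force: 26.6
shift cm [-28.18  14.87 -10.58] turn [ 0.003 -0.001  0.002] tcp [0.4729 0.3272 0.0141] F [ 0.5 -0.1  7.1] w 0.0505 gf 26.6 t 20.6 q [-0.32  0.66 -0.52  1.92  0.51  0.69 -1.14]
```

```bash
python3 -m crank '[[[0,0,-2],[0,0,0]],[[0,0,-4],[0,0,0]],[[0,0,-5],[0,0,0]],[[-4.1,2.15,0],[0,0,0]],[[-4.1,2.15,0],[0,0,0]]]'>/dev/null; python3 -m crank '[[[-4,2.1,0],[0,0,0]],[[-4,2.1,0],[0,0,0]],[[-4,2.1,0],[0,0,0]],[[-4,2.1,0],[0,0,0]],[[-3.9,2.2,0],[0,0,0]]]' >/dev/null; python3 -m crank '[[[0,0,0],[0,0,0]],[[0,0,0],[0,0,0]],[[0,0,0],[0,0,0]],[[0,0,0],[0,0,0]]]' ; python3 g.py .6238 .0465 .0715 1.577
```

```text
clock: 22.0
tcp_pos: [0.6225, 0.0488, 0.1226]
orientation: [-2.208, -2.234, -0.001]
contact_force: [-0.5, 0.0, -0.4]
grip_width: 0.0503
gripper_force: 26.5
shift cm [-0.24  0.12  5.11] turn [ 0.    -0.001  0.006] tcp [0.6225 0.0488 0.1226] F [-0.5  0.  -0.4] w 0.0503 gf 26.5 t 22.0 q [ 0.23  0.57 -0.56  1.75  0.37  0.93 -0.47]
```

```bash
python3 -m crank '[[[-0.1,0.1,2],[0,0,0]],[[0,0,1.5],[0,0,0]],[[0,0,1],[0,0,0]],[[0,0,0.5],[0,0,0]],[[0,0,0.1],[0,0,0]]]'; python3 -m crank '[[[0,0,0],[0,0,0]]]'
python3 -m crank '[[[0,0,0],[0,0,0]],[[0,0,0],[0,0,0]],[[0,0,0],[0,0,0]],[[0,0,0],[0,0,0]],[[0,0,-1],[0,0,0]]]' 8.5 ; python3 -m crank '[[[0,0,-3],[0,0,0]],[[0,0,-4],[0,0,0]],[[0,0,-3],[0,0,0]],[[-2.6,-4,0],[0,0,0]],[[-2.6,-4,0],[0,0,0]]]'>/dev/null; python3 -m crank '[[[-2.6,-4,0],[0,0,0]],[[-2.6,-4,0],[0,0,0]],[[-2.6,-3,0],[0,0,0]],[[0,0,0],[0,0,0]],[[0,0,0],[0,0,0]]]'; python3 see.py top6; python3 g.py .43 -.0862 .10 1.577
```

```text
clock: 22.5
tcp_pos: [0.6238, 0.0464, 0.0711]
orientation: [-2.21, -2.232, 0.001]
contact_force: [0.1, 0.1, 1.3]
grip_width: 0.0504
gripper_force: 26.6
clock: 22.6
tcp_pos: [0.6243, 0.0462, 0.0714]
orientation: [2.211, 2.232, 0.001]
contact_force: [-0.1, -0.2, -0.1]
grip_width: 0.0503
gripper_force: 26.5
clock: 23.1
tcp_pos: [0.6232, 0.0456, 0.0805]
orientation: [-2.21, -2.23, 0.003]
contact_force: [-0.2, -0.5, -0.5]
grip_width: 0.085
gripper_force: 0.0
clock: 24.1
tcp_pos: [0.4354, -0.0865, 0.1822]
orientation: [2.212, 2.228, 0.001]
contact_force: [0.6, 0.5, -0.6]
grip_width: 0.0848
gripper_force: 0.0
card [379.4 200.2] 625 [ 0.6254 -0.2176]
pink px [ 54.5 120.2] area 505 ztop 0.0967 circ [ 47.2 114.3  23. ] ray@40mm [0.7918 0.4853] cloudmid [0.5771 0.2234]
pink px [253.7 194.6] area 523 ztop 0.1202 circ [253.7 194.8  13.3] ray@40mm [0.6226 0.0453] cloudmid [ 0.4822 -0.0055]
pink px [286.2 194.7] area 521 ztop 0.1205 circ [286.2 194.8  13.2] ray@40mm [ 0.6235 -0.0215] cloudmid [ 0.4825 -0.0381]
pink px [349.3 195.6] area 516 ztop 0.12 circ [349.1 195.8  13.2] ray@40mm [ 0.6232 -0.1506] cloudmid [ 0.6226 -0.1519]
mint px [318.8 195.4] area 506 ztop 0.1201 circ [318.6 195.5  12.8] ray@40mm [ 0.623 -0.088] cloudmid [ 0.4819 -0.0886]
shift cm [-0.06 -0.64  8.22] turn [0.002 0.    0.003] tcp [ 0.4363 -0.0856  0.1822] F [-0.4 -0.1 -0.1] w 0.0852 gf 0.0 t 24.15 q [ 0.62  0.21 -0.63  2.1   0.16  0.87 -0.09]
```

View pics/top6.png

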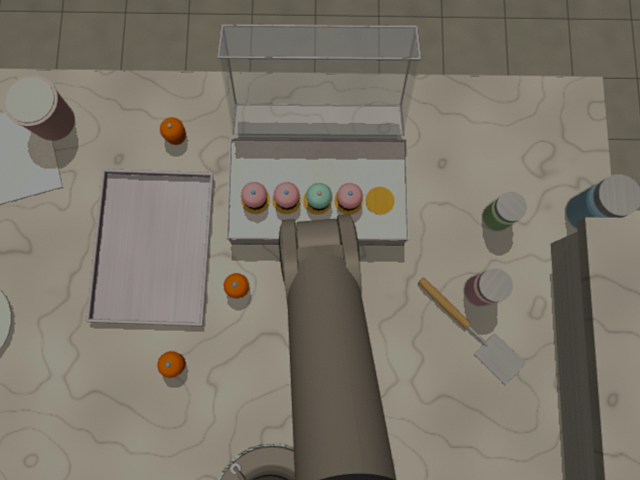

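All four cakes stand on cards 1–4 at u 254, 286, 319 and 349, v≈195. Card 5 at (380,200) is empty, and the oranges and jars are untouched. Next I turn the tool back and pinch the pedal.

```bash
python3 -m crank '[[[0,0,0],[0,0,0.145]],[[0,0,0],[0,0,0.145]],[[0,0,0],[0,0,0.145]],[[0,0,0],[0,0,0.145]],[[0,0,0],[0,0,0.145]]]' 8.5 40 >/dev/null;  python3 -m crank '[[[0,0,0],[0,0,0.145]],[[0,0,0],[0,0,0.145]],[[0,0,0],[0,0,0.145]],[[0,0,0],[0,0,0.145]],[[0,0,0],[0,0,0.145]]]' > /dev/null;python3 -m crank '[[[0,0,0],[0,0,0.12]],[[0,0,0],[0,0,0]],[[0,0,0],[0,0,0]]]'
python3 g.py .425 -.0862 .021 0.006
```

```text
clock: 25.45
tcp_pos: [0.4362, -0.0848, 0.1815]
orientation: [-3.141, -0.024, -0.001]
contact_force: [0.1, 0.2, 0.1]
grip_width: 0.085
gripper_force: 0.0
shift cm [-1.13  0.13 16.05] turn [-0.    -0.001  0.009] tcp [ 0.4362 -0.0848  0.1815] F [0.1 0.2 0.1] w 0.085 gf 0.0 t 25.45 q [ 0.42  0.19 -0.41  2.11  0.1   0.86 -1.6 ]
```

```bash
python3 -m crank '[[[-1.1,0.1,4],[0,0,0.009]],[[0,0,4],[0,0,0]],[[0,0,4],[0,0,0]],[[0,0,2.5],[0,0,0]],[[0,0,1.5],[0,0,0]]]';python3 -m crank '[[[0,0,0],[0,0,0]],[[0,0,0],[0,0,0]]]'; python3 g.py .425 -.0862 .021 0.006; python3 see.py top7 | grep -v "^card"
```

```text
clock: 25.95
tcp_pos: [0.4237, -0.0862, 0.0193]
orientation: [-3.14, -0.007, 0.004]
contact_force: [-1.1, 0.8, 0.2]
grip_width: 0.0852
gripper_force: 0.0
clock: 26.15
tcp_pos: [0.4249, -0.0866, 0.0215]
orientation: [-3.141, -0.004, -0.0]
contact_force: [0.9, -0.5, 0.3]
grip_width: 0.0847
gripper_force: 0.0
shift cm [ 0.01 -0.04  0.05] turn [-0.    -0.    -0.003] tcp [ 0.4249 -0.0866  0.0215] F [ 0.9 -0.5  0.3] w 0.0847 gf 0.0 t 26.15 q [ 0.32  0.46 -0.31  2.25  0.3   0.47 -1.8 ]
pink px [ 55.3 120. ] area 572 ztop 0.0988 circ [ 47.2 114.1  22.8] ray@40mm [0.7924 0.4853] cloudmid [0.578  0.2249]
pink px [253.8 194.6] area 526 ztop 0.1194 circ [253.7 194.8  13.2] ray@40mm [0.6227 0.0453] cloudmid [0.6229 0.0445]
pink px [286.2 194.6] area 520 ztop 0.1203 circ [286.2 194.8  13.2] ray@40mm [ 0.6235 -0.0215] cloudmid [ 0.4821 -0.0381]
pink px [349.3 195.6] area 514 ztop 0.1204 circ [349.1 195.6  13. ] ray@40mm [ 0.6236 -0.1505] cloudmid [ 0.4824 -0.1283]
mint px [318.8 195.3] area 505 ztop 0.1194 circ [318.6 195.5  12.8] ray@40mm [ 0.623 -0.088] cloudmid [ 0.4818 -0.0886]
```

Cakes unchanged. I grip the pad.

```bash
python3 -m crank '[[[0,0,0],[0,0,0]],[[0,0,0],[0,0,0]],[[0,0,0],[0,0,0]],[[0,0,0],[0,0,0]],[[0,0,0],[0,0,0]]]' 3.5 40; python3 -m crank '[[[0,0,-0.2],[0,0,0]],[[0,0,-0.3],[0,0,0]],[[0,0,-0.3],[0,0,0]],[[0,0,-0.3],[0,0,0]],[[0,0,-0.3],[0,0,0]]]'
```

```text
clock: 26.7
tcp_pos: [0.4248, -0.0869, 0.0221]
orientation: [3.141, 0.002, 0.002]
contact_force: [-1.7, 0.1, 8.1]
grip_width: 0.0429
gripper_force: 39.9
clock: 27.2
tcp_pos: [0.4254, -0.0869, 0.0352]
orientation: [-3.141, -0.002, -0.003]
contact_force: [6.5, -1.3, -13.7]
grip_width: 0.0432
gripper_force: 43.0
```

```bash
python3 -m crank '[[[0.03,0,-0.3],[0,0,0]],[[0.03,0,-0.3],[0,0,0]],[[0.04,0,-0.3],[0,0,0]],[[0.05,0,-0.3],[0,0,0]],[[0.06,0,-0.3],[0,0,0]]]';python3 -m crank '[[[0.06,0,-0.3],[0,0,0]],[[0.07,0,-0.3],[0,0,0]],[[0.08,0,-0.3],[0,0,0]],[[0.09,0,-0.3],[0,0,0]],[[0.09,0,-0.3],[0,0,0]]]'; python3 see.py top8 | grep -v "^card"
```

```text
clock: 27.7
tcp_pos: [0.4276, -0.0869, 0.0505]
orientation: [-3.141, -0.002, -0.003]
contact_force: [5.6, -0.9, -9.1]
grip_width: 0.0436
gripper_force: 42.5
clock: 28.2
tcp_pos: [0.4315, -0.0869, 0.0658]
orientation: [-3.141, -0.002, -0.003]
contact_force: [4.8, -0.4, -4.8]
grip_width: 0.0432
gripper_force: 42.3
pink px [ 54.  119.3] area 507 ztop 0.0993 circ [ 46.8 113.7  22.7] ray@40mm [0.7931 0.4863] cloudmid [0.5773 0.2246]
```

```bash
python3 -m crank '[[[0.08,0,-0.25],[0,0,0]],[[0.08,0,-0.25],[0,0,0]],[[0.08,0,-0.25],[0,0,0]],[[0.09,0,-0.25],[0,0,0]],[[0.09,0,-0.25],[0,0,0]]]';python3 -m crank '[[[0.09,0,-0.2],[0,0,0]],[[0.09,0,-0.2],[0,0,0]],[[0,0,0],[0,0,0]]]'; python3 -c "
from h import *
p,d=snap('scene','scene2')"
```

```text
clock: 28.75
tcp_pos: [0.4361, -0.0868, 0.0785]
orientation: [-3.142, -0.002, -0.005]
contact_force: [5.4, -0.5, -2.2]
grip_width: 0.0425
gripper_force: 44.1
clock: 29.05
tcp_pos: [0.438, -0.0869, 0.0829]
orientation: [3.141, 0.002, 0.005]
contact_force: [4.2, 0.3, 7.0]
grip_width: 0.0431
gripper_force: 45.0
```

View pics/scene2.png

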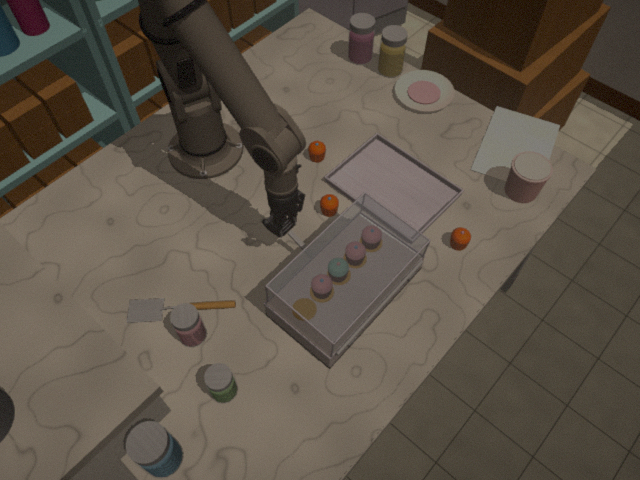

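The hood is nearly down and the cakes are still in line. I ease the pedal up to its stop.

```bash
python3 -m crank '[[[0.02,0,-0.1],[0,0,0]],[[0.02,0,-0.1],[0,0,0]],[[0,0,0],[0,0,0]]]';python3 -m crank '[[[0.02,0,-0.1],[0,0,0]],[[0,0,0],[0,0,0]]]'
```

```text
clock: 29.4
tcp_pos: [0.4388, -0.0869, 0.0847]
orientation: [3.142, 0.002, 0.006]
contact_force: [6.4, 0.2, 0.8]
grip_width: 0.0431
gripper_force: 44.5
clock: 29.6
tcp_pos: [0.4388, -0.0869, 0.0849]
orientation: [-3.141, -0.002, -0.006]
contact_force: [10.9, -0.7, -9.5]
grip_width: 0.0426
gripper_force: 44.7
```

```bash
python3 -m crank '[[[0,0,0],[0,0,0]],[[0,0,0],[0,0,0]],[[0,0,0],[0,0,0]],[[0,0,0],[0,0,0]],[[0,0,0],[0,0,0]]]' 8.5; python3 -m crank '[[[0,0,-3],[0,0,0]],[[0,0,-4],[0,0,0]],[[0,0,-4],[0,0,0]],[[0,0,-3],[0,0,0]],[[0,0,0],[0,0,0]]]'; python3 -m crank '[[[0,4,0],[0,0,0]],[[0,4,0],[0,0,0]],[[0,4,0],[0,0,0]],[[0,4,0],[0,0,0]],[[0,4,0],[0,0,0]]]'; python3 -m crank '[[[0,0,0],[0,0,0]],[[0,0,0],[0,0,0]],[[0,0,0],[0,0,0]]]' >/dev/null;  python3 - <<'E'
from h import *
p,d=snap("top","top9"); a=np.load("top0.npz")["p"]
c=np.vstack([a[110:310,220:420],p[110:310,220:420]])[:,:,::-1]
cv2.imwrite("pics/c9.png",cv2.resize(np.hstack([c[:200],c[200:]]),None,fx=2,fy=2))
C=cloud("top",d); C0=cloud("top",np.load("top0.npz")["d"])
print(C0[284:295:3,317].round(4),C[284:295:3,317].round(4))
for k in("pink","mint","orange"):
    pass
E
```

```text
clock: 30.1
tcp_pos: [0.4366, -0.087, 0.0848]
orientation: [3.141, 0.001, -0.001]
contact_force: [-0.7, 0.1, 0.1]
grip_width: 0.0849
gripper_force: 0.0
clock: 30.6
tcp_pos: [0.4395, -0.0871, 0.2289]
orientation: [3.14, 0.001, 0.012]
contact_force: [0.6, -1.0, 0.9]
grip_width: 0.0851
gripper_force: 0.0
clock: 31.1
tcp_pos: [0.4363, -0.2882, 0.2238]
orientation: [-3.141, -0.001, 0.002]
contact_force: [0.6, -0.4, 0.2]
grip_width: 0.0848
gripper_force: 0.0
[[ 0.4407 -0.0868  0.0986]
 [ 0.4338 -0.0868  0.1068]
 [ 0.4281 -0.0869  0.1036]
 [ 0.4216 -0.0869  0.1093]] [[ 0.4405 -0.0868  0.1005]
 [ 0.434  -0.0868  0.1047]
 [ 0.4277 -0.0869  0.1084]
 [ 0.4216 -0.0869  0.1101]]
```

View pics/c9.png

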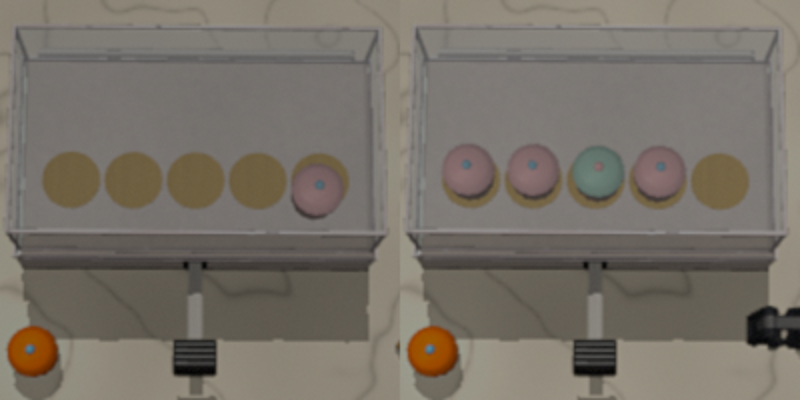

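The hood and pedal look the same as at the start (left crop), and the four cakes sit on cards 1–4 at crop x 467, 532, 598 and 659. The robot is clear, so I hand in.

```bash
python3 -c "
from bench import r
print(r.hand_in())"
```

```text
the job is handed in; nothing more can be done
None
```

The job is handed in, though hand-in returned no verdict: my last pictures show the four cakes upright in a row on cards 1–4, the hood eased shut with the pedal up, and the robot clear of everything.

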